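Load a hewn dish into the sloping carving rest

TASK

Of the three hewn wooden dishes, take the one whose width fits between the steel cheeks of the sloping carving rest (not the one too wide, nor the narrow one that would rattle), and lay it hollow side up, lengthwise and flat along the narrow rail. Bring it gently down the rail between the cheeks until its end has pushed the sprung pad of the stop fully in, and leave it lying there; leave the other two dishes and everything else on the table where they are.

Things in the scene. Friction and masses are not known exactly. Their poses are not given: they have to be found in the camera images.
- dish_narrow: small hewn hardwood trough dish, flat underside, shallow hollow on top, a rectangle from above: 160 long, 44 wide, 28 high (side walls 8 thick, ends 20, floor 10), 0.2 to 0.35 kg. Starts flat on the table. Origin: centre of its underside; x along its length (ends alike), y across, z up out of the hollow. The narrowest of three look-alikes: it would rattle in the rest.
- dish_middle: small hewn hardwood trough dish, flat underside, shallow hollow on top, a rectangle from above: 160 long, 58 wide, 28 high (side walls 8 thick, ends 20, floor 10), 0.2 to 0.35 kg. Starts flat on the table. Origin: centre of its underside; x along its length (ends alike), y across, z up out of the hollow. The middle one of three look-alikes: the one that fits the rest.
- dish_wide: small hewn hardwood trough dish, flat underside, shallow hollow on top, a rectangle from above: 160 long, 72 wide, 28 high (side walls 8 thick, ends 20, floor 10), 0.2 to 0.35 kg. Starts flat on the table. Origin: centre of its underside; x along its length (ends alike), y across, z up out of the hollow. The widest of three look-alikes: it cannot go between the rest's cheeks.
- rest: carving rest, fixed to the table: dark timber base 340 x 120 x 20, two posts 30 square (low one at x = -90 mm, high one at x = +100 mm) and on them a narrow sloping rail that falls roughly towards the robot. Origin: centre of the base's underside; x points level towards the rail's high end.
- rail: the rest's light timber rail: 340 long, only 30 wide, 30 thick, fixed at a slope of 32 degrees. Origin: middle of its top surface at the low end, 80 above the table; x runs up the slope along the top, y across, z square out of the top surface (which is z = 0). Rough-sawn: a dish laid on it does not slide down by itself. It carries a steel stop, see rail_foot and pad.
- rail_foot (a point): point on the rail's top, 40 up from its low end; axes as the rail's. The dark steel stop is clamped on the rail with its solid face (82 wide, 25 high above the rail) 0 to 50 mm up the slope from here: where, differs each time and must be seen or felt. From this face two cheeks, 66 apart inside, 8 thick, 25 high, run 50 up the slope, open at the upper end and top.
- pad (a joint): travel (m) of the black sprung pad between the stop's cheeks: 46 wide, 3 to 23 above the rail's top; when out, its face is 16 up the slope from the stop's solid face. 0 to 0.002 when free, 0.008 at its hard end when pushed down the slope. Weak spring, 0.3 to 1 N: it cannot push back a dish lying on the rail. The stop's clamp holds beyond 40 N.
- jar: bystander, loose, to be left alone: white ceramic beaker, 60 across, 75 high. Origin: on its underside.
- brush: bystander, loose, to be left alone: hand brush lying on the table. Origin: on its underside.
- mallet: bystander, loose, to be left alone: wooden mallet lying on the table, about 250 long, head 60 x 110 x 60. Origin: on its underside.
- mug: bystander, loose, to be left alone: blue mug, 84 across, 95 high. Origin: on its underside.
- sanding_block: bystander, loose, to be left alone: cork sanding block 110 x 65 x 35. Origin: on its underside.
- wax_tin: bystander, loose, to be left alone: plain steel tin, 84 across, 60 high. Origin: on its underside.
There are look-alikes about, which are no part of the job. Leave any green look-alike of the dish_middle alone.

How it is judged:
By the outcome, as a careful person would: the job done as asked, in the order asked, and still so for the second after the job is handed in, with the robot touching nothing.
It also fails if it takes over 51 s, if anything falls off the work surface, if the arm or the gripper's body presses on something with over 40 N, if the wrist force passes 120 N, or if a joint passes its speed limit or range.

ROBOT

A 6-joint arm with a two-finger parallel gripper is mounted at the origin on the work surface. World frame = base frame: x ahead of the robot, y to its left, z up, the work surface at z = 0. Lengths are in m, angles in rad, forces in N, time in s.
With the tool pointing down it reaches from about 0.35 to 0.975 m from the base axis. Payload 4.9 kg.
Tool frame: the origin (TCP) lies on the centre line of the jaws, within the pads' length; the fingertips stand 22 mm ahead of it and the grasp point (between the pads) lies 3 mm ahead of it (finger_overhang is the distance from the TCP to the fingertips, in m); z points along the fingers, y is the line along which they close (so a half turn about z gives the same grasp; the last joint's range is limited). The gripper opens to 85 mm and grips with 20 to 120 N. Pads are 22 mm wide; open, the fingers measure 114 mm over their backs; the gripper's body (76 mm by 85 mm) begins 54 mm behind the grasp point. The pads swing forward as they close: fully open they stand 13 mm farther back than shut.
Start: joints at [-0.119, 0.053, 1.613, -0, 1.476, -0.119], TCP at [0.625, 0, 0.253] pointing down, gripper open.
Joint ranges: [-3.01, 3.01], [-1.01, 2.22], [0.06, 2.58], [-1.02, 4.17], [0.09, 2.62], [-3.14, 3.14]. Speed limits (rad/s): [2.57, 2.57, 3.14, 3.14, 3.14, 3.14].

INTERFACE

Orientations are given as a rotation vector (axis times angle).
In Python, from station import observe, grab_frame, hand_in, spot_in, masks_of, spot_point, finger_overhang gives the robot as it stands.
- The arm moves only by the tool send_rows, never from a script. Its argument "series" is a list of rows, each a list of 7 numbers: the shift along the tool's x, y, z in mm, then the turn, a rotation vector about the tool's x, y, z in rad, then the finger opening in mm, from 0 to 85.4. A call has 1 to 20 rows; each row is the pose to reach, as a shift and turn from the pose commanded when the call began, along the tool's axes at that moment; what a row does not reach only later rows make up. A row lasts 1/8 s, in which the tool goes at most 62.5 mm and 10.7 degrees, less where a joint would pass 70% of its speed; a pose out of reach is approached as far as the arm can. A call with a gripper value outside its range is refused whole. The fingers move at their own pace and stop on an object; "squeeze" is the grip in N (left out, the last holds). Time passes only in rows, so rows that repeat a pose let the fingers close. It gives the time, the measured TCP pose, the force, the opening and the grip force at its end, in the units of the state.
- observe(): the state, without advancing time (a new reading comes with each control period).
- grab_frame(name): name is "scene" or "side" or "wrist"; returns a dict with "color" (400x640x3 uint8, red, green, blue), "range_z" (400x640 float32, m along the optical axis (not along the pixel's ray), 0 where there is no reading), "fx", "fy", "cx", "cy" (pixels), "pose" (4x4, takes a point from camera to world coordinates); the wrist camera has in their place "T_tool_cam" (4x4, takes a point from camera to tool coordinates, whose origin is the TCP and whose axes are the flange's). Camera axes: x right, y down, z forward; pixel columns grow to the right and rows downward; lengths in m; the calibration is good to about 2 mm. The wrist camera is an equidistant fisheye: a pixel r from the principal point sees the ray r / f radians off the axis. A picture is of the moment at which its call begins: read the wrist's pose just before it.
- hand_in(): hands the job in; it is judged then, once.
Trained networks look in a picture, given as the dict that the camera call returned (one of the last four; its "shot" number tells which), for a name from the list of things; names that differ only in an ending like _2 or _b are one class to them, and where a whole thing is asked for, a point or a joint stands for the part that bears it (a point fixed in the world has none). Each returns a list of dicts, best first, with "conf" (0 to 1); they miss things now and then, are a little off and sometimes report something else, mostly with a low value. They report only what shows in the picture. A call takes as long as a camera call. They do not tell look-alikes from the thing itself.
- spot_in(query, picture): "xyz" ([x, y, z] in m, in world coordinates, good to about 4 mm: the middle of the surface that is visible of it).
- masks_of(query, picture): "region" (400x640 bool, what is visible of it).
- spot_point(query, picture): "xyz" ([x, y, z] in m, in world coordinates, good to about 4 mm: a listed point, or the origin of a listed thing).
The state is a dict: "time": time; "qpos": joint angles; "qd": joint speeds; "tau": joint torques, N m; "eef_pos": TCP position; "tcp_rot": TCP orientation; "ft_force": force on the tool from outside, world axes, zero at the start; "ft_torque": the same for the moment, N m; "gripper_width": finger opening in m; "grasp_force": force on a finger pad.
Only numpy, scipy, OpenCV 4.12 (cv2) and the standard library are available. Lean on these libraries where they do the work, as an engineer would, in place of code of your own. Each camera call takes 0.05 s, during which the arm holds its last target. There are 200 camera calls.

## Working session

There is one attempt and no reset: what is moved stays moved. The work goes in short steps, Python scripts to look and compute and a tool call to move; the robot and the scene stay as the last step left them, time stands still between calls to the robot, and variables do not carry over. Pictures are saved under pics/ and viewed, at most 10 in all, crops included, and the job is handed in when it is done.

Besides the shell and the picture viewer there is one more tool, called in YAML: its name, and indented under it one key for each argument. send_rows: Moves the arm, as the interface text tells. Its arguments: {"type":"object","properties":{"series":{"type":"array","items":{"type":"array","items":{"type":"number"}}},"squeeze":{"type":"number"}},"required":["series"]}

```bash
mkdir -p pics; ls; cat > h.py <<'E'
import numpy as np, cv2
from station import *
from scipy.spatial.transform import Rotation as R
def world(f):
    h,w=f["range_z"].shape; u,v=np.meshgrid(np.arange(w),np.arange(h)); z=f["range_z"]
    P=np.stack([(u-f["cx"])/f["fx"]*z,(v-f["cy"])/f["fy"]*z,z,np.ones_like(z)],-1)
    return (P@np.array(f["pose"]).T)[...,:3]
def save(n,c): cv2.imwrite("pics/"+n,c[...,::-1])
E
python3 - <<'E'
from h import *
for n in ["scene","side"]:
    f=grab_frame(n); save(n+"1.png",f["color"]); W=world(f)
    np.savez(n+"1.npz",W=W,c=f["color"],z=f["range_z"])
    for q in ["dish_middle","dish_narrow","dish_wide","rest","rail","rail_foot","pad"]:
        for d in masks_of(q,f)[:4]:
            m=d["region"]&(f["range_z"]>0)
            if m.sum()<5: continue
            ys,xs=np.where(m); p=W[m]; top=p[p[:,2]>np.percentile(p[:,2],60)-.004][:,:2].astype(np.float32)
            r=cv2.minAreaRect(top*1000)
            print(n,q,round(d["conf"],2),"px",int(xs.mean()),int(ys.mean()),"med",np.median(p,0).round(3),"rect",np.round(r[0]),np.round(r[1]),round(r[2]), "col",f["color"][m].mean(0).round())
    print([(q,round(d["conf"],2),np.round(d["xyz"],3)) for q in["rail_foot","rest","rail"] for d in spot_point(q,f)[:1]])
s=observe(); print(s["time"],s["eef_pos"],s["tcp_rot"],s["ft_force"],finger_overhang)
E
```

```text
pics
scene dish_middle 0.84 px 261 155 med [ 0.263 -0.433  0.018] rect [ 245. -392.] [ 64. 158.] 0 col [50. 74. 40.]
scene dish_middle 0.55 px 238 224 med [ 0.618 -0.217  0.016] rect [ 609. -222.] [163.  59.] 19 col [97. 69. 46.]
scene dish_narrow 0.65 px 310 215 med [ 0.478 -0.065  0.019] rect [471. -68.] [158.  44.] 21 col [121.  85.  55.]
scene dish_wide 0.88 px 237 182 med [ 0.441 -0.377  0.015] rect [ 435. -379.] [163.  76.] 5 col [75. 54. 36.]
scene rest 0.88 px 387 268 med [0.655 0.229 0.02 ] rect [561. 211.] [340. 119.] 9 col [81. 58. 40.]
scene rail 0.66 px 395 217 med [0.511 0.223 0.142] rect [654. 227.] [130.  29.] 8 col [97. 81. 60.]
scene rail_foot 0.61 px 237 182 med [ 0.442 -0.378  0.016] rect [ 436. -379.] [163.  76.] 6 col [74. 54. 35.]
scene pad 0.72 px 402 207 med [0.457 0.194 0.121] rect [456. 194.] [12. 45.] 10 col [50. 43. 35.]
[('rail_foot', 0.61, array([0.452, 0.192, 0.101])), ('rest', 0.65, array([0.564, 0.208, 0.001])), ('rail', 0.69, array([0.417, 0.19 , 0.077]))]
side dish_middle 0.91 px 372 283 med [ 0.608 -0.226  0.016] rect [ 609. -225.] [161.  59.] 19 
[... 346 characters left out ...]
8. 32.]
side rest 0.84 px 319 154 med [0.54  0.194 0.025] rect [550. 109.] [260. 253.] 2 col [82. 60. 40.]
side rail 0.74 px 310 136 med [0.501 0.197 0.134] rect [559. 123.] [194. 224.] 1 col [99. 85. 63.]
side rail_foot 0.81 px 312 135 med [0.511 0.199 0.134] rect [562. 117.] [197. 237.] 2 col [102.  87.  64.]
side pad 0.38 px 289 144 med [0.453 0.187 0.129] rect [453. 187.] [ 9. 36.] 8 col [42. 41. 36.]
[('rail_foot', 0.85, array([0.452, 0.197, 0.099])), ('rest', 0.81, array([0.563, 0.209, 0.003])), ('rail', 0.62, array([0.417, 0.187, 0.079]))]
1.1 [ 6.24987823e-01 -1.99892517e-05  2.53314644e-01] [ 2.22142456e+00  2.22140428e+00 -1.72835207e-05] [ 0.17242579 -0.3476489   0.21779321] 0.022
```

View pics/scene1.png

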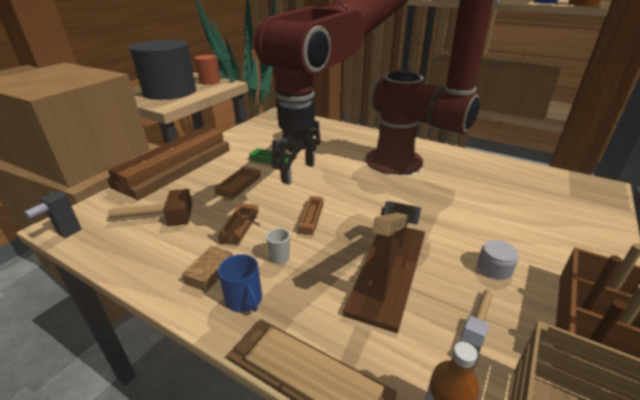

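```bash
python3 - <<'E'
from h import *
d=np.load("side1.npz"); a=cv2.resize(d["c"][215:345,300:460],None,fx=4,fy=4,interpolation=cv2.INTER_CUBIC)
save("crop_mid.png",a)
# geometry of rest: fit rail top from scene cloud
for n in["scene1","side1"]:
    d=np.load(n+".npz"); W=d["W"]
    yaw=np.radians(9)
    sel=(d["z"]>0)&(W[...,0]>.4)&(W[...,0]<.75)&(W[...,1]>.13)&(W[...,1]<.29)&(W[...,2]>.04)
    P=W[sel]
    c,s=np.cos(yaw),np.sin(yaw); q=P-np.array([.563,.209,0]); X=c*q[:,0]+s*q[:,1]; Y=-s*q[:,0]+c*q[:,1]
    # upper rail pts
    x0=-.17+0  # placeholder
    up=P[(X>-.02)&(X<.12)&(np.abs(Y)<.03)]; 
    A=np.c_[up[:,:2],np.ones(len(up))]; k=None; m=np.ones(len(up),bool)
    for i in range(8):
        k=np.linalg.lstsq(A[m],up[m,2],rcond=None)[0]; r=up[:,2]-A@k; m=np.abs(r)<.003 if i>2 else r>-.004
    print(n,"slope",np.degrees(np.arctan(np.hypot(k[0],k[1]))),"yaw",np.degrees(np.arctan2(k[1],k[0])),m.sum(),"std",r[m].std(),"z at rest origin",k@[.563,.209,1])
    rr=cv2.minAreaRect((up[m][:,:2]*1000).astype(np.float32)); print(rr)
E
```

```text
scene1 slope 34.35330269513846 yaw 95.6713173322264 22 std 0.0016957781164232937 z at rest origin 0.19910426838019196
((639.9096069335938, 227.54632568359375), (74.48357391357422, 28.88062858581543), 3.3311092853546143)
side1 slope 32.16233700265862 yaw 7.345969371535684 322 std 0.0013337335568252243 z at rest origin 0.17231816297965247
((601.1137084960938, 215.66510009765625), (115.90705871582031, 33.74329376220703), 8.552512168884277)
```

View pics/crop_mid.png

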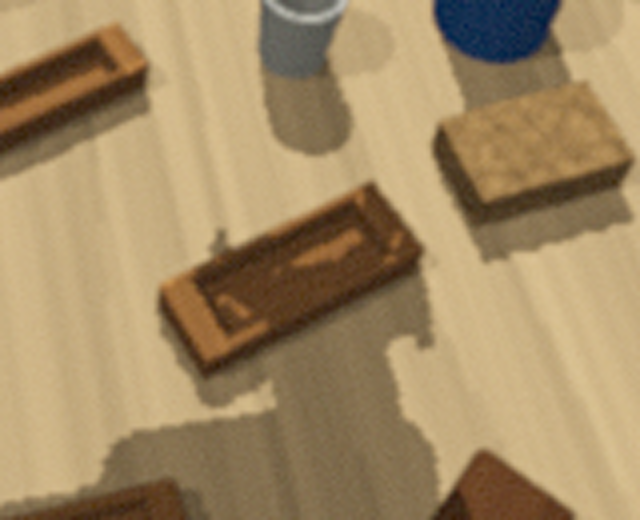

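The picture shows four trough dishes in the scene view. From their measured widths:

| Dish | Pixel | Width |
|---|---|---|
| narrow | (310,215) | 44 mm |
| brown | (238,224) | 59 mm |
| wide | (237,182) | 76 mm |
| green look-alike | (265,157) | not relevant |

The brown dish at (238,224) is dish_middle: it's 59 mm wide and not green. The crop confirms it's brown, hollow side up, with the jar and cork block nearby but clear. Next I'll refine the rest geometry.

```bash
python3 - <<'E'
from h import *
f=grab_frame("side")
print([(q,np.round(d["xyz"],3),round(d["conf"],2)) for q in["jar","sanding_block","mug","dish_middle"] for d in spot_point(q,f)[:2]])
from scipy.optimize import least_squares
for n in["scene1","side1"]:
    d=np.load(n+".npz"); W=d["W"]; ok=d["z"]>0
    P=W[ok&(W[...,2]>.012)&(W[...,2]<.026)&(W[...,0]>.36)&(W[...,0]<.78)&(W[...,1]>.1)&(W[...,1]<.32)]
    print(n,"base",cv2.minAreaRect((P[:,:2]*1000).astype(np.float32)),len(P))
    for yaw in [8.5]:
        y=np.radians(yaw); c,s=np.cos(y),np.sin(y); a=np.radians(32)
        ex=np.array([c*np.cos(a),s*np.cos(a),np.sin(a)]); ey=np.array([-s,c,0]); ez=np.cross(ex,ey)
        o=np.array([.563,.209,0])-.144*np.array([c,s,0])+[0,0,.08]
        Q=(W[ok]-o)@np.c_[ex,ey,ez]
        b=(abs(Q[:,1])<.06)&(Q[:,0]>-.03)&(Q[:,0]<.36)&(Q[:,2]>-.012)&(Q[:,2]<.04); Q=Q[b]
        for lo in range(-20,340,20):
            t=Q[(Q[:,0]*1e3>=lo)&(Q[:,0]*1e3<lo+20)]
            if len(t)<3: continue
            tt=t[t[:,2]>-.006]
            if len(tt)<3: continue
            rz=tt[:,2]*1e3; print(lo,len(tt),"y",(tt[:,1].min()*1e3).round(),(tt[:,1].max()*1e3).round(),"z",np.percentile(rz,[5,25,50,75,95]).round(1))
E
```

```text
[('jar', array([ 0.656, -0.049, -0.   ]), 0.75), ('jar', array([0.42 , 0.43 , 0.001]), 0.67), ('sanding_block', array([0.417, 0.188, 0.08 ]), 0.27), ('mug', array([ 0.804, -0.042, -0.   ]), 0.78), ('dish_middle', array([ 0.239, -0.399, -0.003]), 0.79), ('dish_middle', array([ 0.607, -0.223,  0.   ]), 0.69)]
scene1 base ((561.2061767578125, 210.758056640625), (340.0517578125, 120.49613952636719), 8.967582702636719) 3662
20 148 y -53.0 42.0 z [-4.3  1.1  5.4 18.2 25.9]
40 188 y -33.0 42.0 z [ 0.9  8.7 14.2 19.9 24.3]
60 29 y -33.0 42.0 z [-4.6  1.2  5.7 17.2 25.1]
80 107 y -39.0 42.0 z [-4.3  1.2  8.6 17.1 24.3]
100 10 y -11.0 17.0 z [-3.7  0.3  1.2  1.3  1.4]
120 8 y -4.0 17.0 z [-3.   0.2  1.2  1.2  1.3]
140 9 y -5.0 17.0 z [-4.6 -0.7  1.1  1.2  1.3]
160 10 y -7.0 17.0 z [-3.7  0.2  1.2  1.3  1.4]
180 12 y -10.0 17.0 z [-4.5 -0.   1.2  1.2  1.3]
200 10 y -3.0 17.0 z [-4.  -0.4  1.2  1.2  1.3]
220 13 y -6.0 18.0 z [-4.7 -0.2  1.1  1.2  1.3]
240 14 y -8.0 18.0 z [-4.  -0.5  1.1  1.2  1.3]
260 15 y -10.0 18.0 z [-4.9  0.2  1.2  1.2  1.3]
280 18 y -5.0 18.0 z [-4.  -0.8  1.1  1.2  1.3]
3
[... 238 characters left out ...]
5  1.6  2.8 23.2 27.8]
20 236 y -59.0 41.0 z [-0.3  9.8 25.4 27.4 29.3]
40 183 y -51.0 40.0 z [-2.1  9.1 19.4 25.2 27.4]
60 171 y -44.0 40.0 z [-2.3  2.1  9.7 21.5 27.9]
80 123 y -44.0 37.0 z [-2.9  1.3  4.  16.  27. ]
100 60 y -17.0 14.0 z [-4.7 -0.   2.   3.2  4.7]
120 61 y -19.0 16.0 z [-4.   0.3  2.   3.5  5.6]
140 64 y -18.0 16.0 z [-3.6  0.6  1.9  2.9  4.8]
160 64 y -17.0 18.0 z [-3.2  0.5  1.7  2.6  4.6]
180 65 y -16.0 15.0 z [-4.2  0.7  2.   2.9  4.2]
200 60 y -15.0 17.0 z [-3.8  0.6  2.1  3.   4.2]
220 58 y -16.0 17.0 z [-4.3  1.1  2.4  3.1  4.4]
240 67 y -17.0 19.0 z [-3.4 -0.   1.7  2.8  4.5]
260 54 y -15.0 15.0 z [-3.3  1.   1.7  3.   4.2]
280 6 y 8.0 16.0 z [1.  2.3 2.9 3.3 4.2]
```

```bash
cat >> h.py <<'E'
def axes(yaw,slope):
    y,a=np.radians(yaw),np.radians(slope); c,s=np.cos(y),np.sin(y)
    ex=np.array([c*np.cos(a),s*np.cos(a),np.sin(a)]); ey=np.array([-s,c,0]); return np.c_[ex,ey,np.cross(ex,ey)]
def tool(A): return A@np.diag([1,-1,-1.])   # tool x along length, z into surface
def row(p,Rt,p0,R0):  # from pose p0,R0
    return np.round(np.r_[R0.T@(np.array(p)-p0)*1e3, R.from_matrix(R0.T@Rt).as_rotvec()],4)
def cur():
    s=observe(); return np.array(s["eef_pos"]),R.from_rotvec(s["tcp_rot"]).as_matrix(),s
E
python3 - <<'E'
from h import *
p,R0,s=cur(); np.set_printoptions(suppress=True)
T=tool(axes(19,0))
print(row([.609,-.2235,.11],T,p,R0)); print(row([.609,-.2235,.026],T,p,R0))
E
```

```text
[-223.4994  -15.9934  143.3026   -0.       -0.        1.2392]
[-223.5018  -15.9934  227.3026   -0.       -0.        1.2392]
```

send_rows:
  series:
    - [-30,-2,10,0,0,0.18,85]
    - [-80,-6,40,0,0,0.36,85]
    - [-130,-9,70,0,0,0.54,85]
    - [-180,-13,100,0,0,0.72,85]
    - [-223.5,-16,130,0,0,0.9,85]
    - [-223.5,-16,143,0,0,1.08,85]
    - [-223.5,-16,143,0,0,1.239,85]
    - [-223.5,-16,143,0,0,1.239,85]
    - [-223.5,-16,143,0,0,1.239,85]
  squeeze: 40

```text
time: 2.48
eef_pos: [0.6093, -0.2235, 0.1107]
tcp_rot: [3.097, 0.522, 0.001]
ft_force: [1.2, -0.5, 0.3]
gripper_width: 0.0849
grasp_force: 0.0
```

```bash
python3 - <<'E'
from h import *
np.set_printoptions(suppress=True)
p,R0,s=cur(); print(p,s["ft_force"],s["qpos"])
f=grab_frame("wrist"); save("w1.png",f["color"]); print({k:v for k,v in f.items() if k not in("color","range_z")})
T=tool(axes(19,0)); print(row([.609,-.2235,.026],T,p,R0))
E
```

```text
[ 0.60925163 -0.22349799  0.11071829] [ 1.16171202 -0.46630018  0.34332992] [-0.4661886   0.22922939  1.6658205   0.00000548  1.24584676  0.77040217]
{'fx': 309.70691628693146, 'fy': 309.70691628693146, 'cx': 321.325949150703, 'cy': 196.38368780893765, 'T_tool_cam': array([[ 0.00006728, -0.95884926, -0.28391566,  0.07201062],
       [ 0.99999932, -0.00026677,  0.00113792, -0.00039004],
       [-0.00116684, -0.28391554,  0.95884858, -0.12133024],
       [ 0.        ,  0.        ,  0.        ,  1.        ]]), 'shot': 4}
[-0.2798 -0.1227 84.7181  0.0005 -0.0005  0.0026]
```

View pics/w1.png

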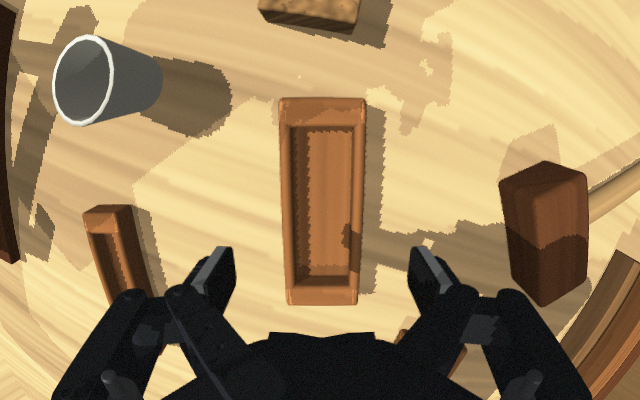

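The wrist view shows the middle dish straight under the jaws at about (322,200), aligned and hollow up. The jar at (105,80) and the mallet head at (545,230) are clear of the fingers. I'll go down and grip.

send_rows:
  series:
    - [0,0,30,0,0,0.002,85]
    - [0,0,60,0,0,0.002,85]
    - [0,0,76,0,0,0.002,85]
    - [0,0,84,0,0,0.002,85]
    - [0,0,84,0,0,0.002,85]
    - [0,0,84,0,0,0.002,50]
    - [0,0,84,0,0,0.002,50]
    - [0,0,84,0,0,0.002,50]
    - [0,0,84,0,0,0.002,50]
    - [0,0,84,0,0,0.002,50]
    - [0,0,84,0,0,0.002,50]
  squeeze: 40

```text
time: 3.9
eef_pos: [0.6099, -0.2239, 0.0279]
tcp_rot: [3.098, 0.515, 0.003]
ft_force: [-1.2, 1.2, 6.0]
gripper_width: 0.0566
grasp_force: 45.9
```

```bash
python3 - <<'E'
from h import *
np.set_printoptions(suppress=True)
p,R0,s=cur(); print(p,s["ft_force"],s["gripper_width"],s["grasp_force"])
A=axes(9,32); o=np.array([.562,.2095,0])-.1442*np.array([np.cos(np.radians(9)),np.sin(np.radians(9)),0])+[0,0,.08]
# wait origin: base centre is rail mid? check against rail net (0.417,0.189)
print("o",o)
# pre-place: dish centre s=.075+.062+.08, height 40 above rail; TCP h=.026 above underside
for s_,h in[(.22,.10),(.22,.05)]:
    t=o+A@[s_,0,.026+h]; print(t,row(t,tool(A),p,R0))
# pad/stop position from saved clouds
for n in["scene1","side1"]:
    d=np.load(n+".npz"); Q=(d["W"][d["z"]>0]-o)@A
    b=Q[(abs(abs(Q[:,1])-.037)<.003)&(Q[:,2]>.018)&(Q[:,2]<.032)&(Q[:,0]>-.03)&(Q[:,0]<.15)]; print(n,"cheeks top s",np.percentile(b[:,0],[2,98]).round(4),len(b))
    u=Q[(Q[:,2]>.005)&(Q[:,2]<.03)&(abs(Q[:,1])<.02)&(Q[:,0]>-.03)&(Q[:,0]<.15)]
    print(np.histogram(u[:,0]*1e3,bins=np.arange(-10,130,5)))
    k=Q[(Q[:,2]>.018)&(Q[:,2]<.028)&(Q[:,0]>.05)&(Q[:,0]<.12)&(abs(Q[:,1])<.06)]; print(np.histogram(k[:,1]*1e3,bins=np.arange(-60,61,4)))
E
```

```text
[ 0.60994878 -0.2239176   0.02789954] [-1.19161547  1.23192539  5.96409266] 0.05657399131681631 45.907936692237854
o [0.41957534 0.18694215 0.08      ]
[0.53790115 0.20568312 0.3034363 ] [  71.4279 -429.3586 -276.075    -0.0469    0.5553    0.1686]
[0.5640709  0.209828   0.26103389] [  97.458  -424.87   -233.6217   -0.0469    0.5553    0.1686]
scene1 cheeks top s [0.0857 0.0915] 16
(array([ 0,  0,  0,  0,  0,  1,  0,  2,  1,  8,  0,  0, 71, 59,  0,  0,  0,
        0,  0,  0,  0,  0,  0,  0,  0,  0,  0]), array([-10,  -5,   0,   5,  10,  15,  20,  25,  30,  35,  40,  45,  50,
        55,  60,  65,  70,  75,  80,  85,  90,  95, 100, 105, 110, 115,
       120, 125]))
(array([0, 0, 0, 0, 0, 4, 6, 6, 0, 0, 6, 4, 4, 4, 5, 4, 4, 6, 4, 4, 5, 0,
       0, 2, 7, 7, 0, 0, 0, 0]), array([-60, -56, -52, -48, -44, -40, -36, -32, -28, -24, -20, -16, -12,
        -8,  -4,   0,   4,   8,  12,  16,  20,  24,  28,  32,  36,  40,
        44,  48,  52,  56,  60]))
side1 cheeks top s [0.0233 0.0895] 92
(array([ 0,  0,  0,  0,  0,  2, 19, 12, 14, 19, 20,  5, 15, 21,  0,  0,  0,
        0,  0,  2,  0,  0,  0,  0,  0,  0,  2]), array([-10,  -5,   0,   5,  10,  15,  20,  25,  30,  35,  40,  45,  50,
        55,  60,  65,  70,  75,  80,  85,  90,  95, 100, 105, 110, 115,
       120, 125]))
(array([ 0,  0,  0,  1, 25, 23,  5,  0,  0,  7,  1,  5,  2,  3,  2,  4,  2,
        4,  2,  3,  2,  0,  9, 26, 10,  3,  0,  0,  0,  0]), array([-60, -56, -52, -48, -44, -40, -36, -32, -28, -24, -20, -16, -12,
        -8,  -4,   0,   4,   8,  12,  16,  20,  24,  28,  32,  36,  40,
        44,  48,  52,  56,  60]))
```

send_rows:
  series:
    - [0,0,-15,0,0,0,50]
    - [0,0,-50,0,0,0,50]
    - [0,0,-100,0,0,0,50]
    - [0,0,-150,0,0,0,50]
    - [0,-20,-200,0,0,0,50]
    - [5,-60,-240,0,0.03,0.01,50]
    - [10,-105,-265,-0.01,0.1,0.03,50]
    - [20,-150,-275,-0.015,0.18,0.05,50]
    - [25,-200,-275,-0.02,0.25,0.08,50]
    - [30,-250,-275,-0.03,0.33,0.1,50]
    - [40,-300,-275,-0.035,0.4,0.12,50]
    - [45,-350,-275,-0.04,0.48,0.145,50]
    - [50,-390,-270,-0.047,0.555,0.169,50]
    - [55,-420,-266,-0.047,0.555,0.169,50]
    - [55,-432,-265.5,-0.047,0.555,0.169,50]
    - [55,-432,-265.5,-0.047,0.555,0.169,50]
    - [55,-432,-265.5,-0.047,0.555,0.169,50]

```text
time: 6.02
eef_pos: [0.5214, 0.2022, 0.2919]
tcp_rot: [-2.971, -0.231, -0.848]
ft_force: [0.0, 0.3, -3.5]
gripper_width: 0.0574
grasp_force: 44.9
```

```bash
cat >> h.py <<'E'
A=axes(9,32); o=np.array([.562,.2095,0])-.1442*np.array([np.cos(np.radians(9)),np.sin(np.radians(9)),0])+[0,0,.08]
E
cat > rel.py <<'E'
from h import *
import sys
np.set_printoptions(suppress=True)
p,R0,s=cur(); q=(p-o)@A; print("tcp in rail mm",(q*1e3).round(1),"rot err",R.from_matrix(tool(A).T@R0).as_rotvec().round(4),s["ft_force"].round(1) if hasattr(s["ft_force"],"round") else s["ft_force"],s["gripper_width"],s["qpos"])
def mid(Q,sl,sh,zl,zh,ylim):
    b=Q[(Q[:,0]>sl)&(Q[:,0]<sh)&(Q[:,2]>zl)&(Q[:,2]<zh)&(abs(Q[:,1])<ylim)][:,1]*1e3
    return np.percentile(b,[1,99]).round(1) if len(b)>4 else None
for n in["scene","side"]:
    f=grab_frame(n); save(sys.argv[1]+n+".png",cv2.resize(f["color"][120:300,240:480],None,fx=3,fy=3,interpolation=cv2.INTER_CUBIC)); W=world(f)
    Q=(W[f["range_z"]>0]-o)@A; u=q[2]-.026
    print(n,"cheeks y",mid(Q,.06,.095,.018,.029,.055),"rail y",mid(Q,.10,.33,-.004,.005,.03),"dish rim y",mid(Q,q[0]-.085,q[0]-.02,u+.022,u+.034,.045))
    b=Q[(abs(Q[:,1])<.034)&(Q[:,2]>u+.004)&(Q[:,2]<u+.034)&(abs(Q[:,0]-q[0])<.11)]; print(" dish s",np.percentile(b[:,0],[1,99]).round(4)," z of rim low/high",[np.percentile(b[abs(b[:,0]-q[0]-k)<.01][:,2]*1e3,90).round(1) if (abs(b[:,0]-q[0]-k)<.01).sum()>3 else None for k in(-.07,.07)],"u",u)
E
python3 rel.py a
```

```text
tcp in rail mm [199.6  -0.9 125.1] rot err [-0.0001 -0.0025  0.0018] [ 0.   0.3 -3.5] 0.05737662185203635 [ 0.26267966 -0.4526558   2.0483502  -0.06661539  0.9933766   1.69875793]
scene cheeks y [-38.7  42.5] rail y [-11.3  16.5] dish rim y None
 dish s [0.1593 0.2806]  z of rim low/high [None, np.float64(122.3)] u 0.09914871645257975
side cheeks y [-42.7  41.4] rail y [-17.2  14.9] dish rim y [-32.2  26. ]
 dish s [0.1218 0.2782]  z of rim low/high [np.float64(127.4), np.float64(127.1)] u 0.09914871645257975
```

View pics/ascene.png

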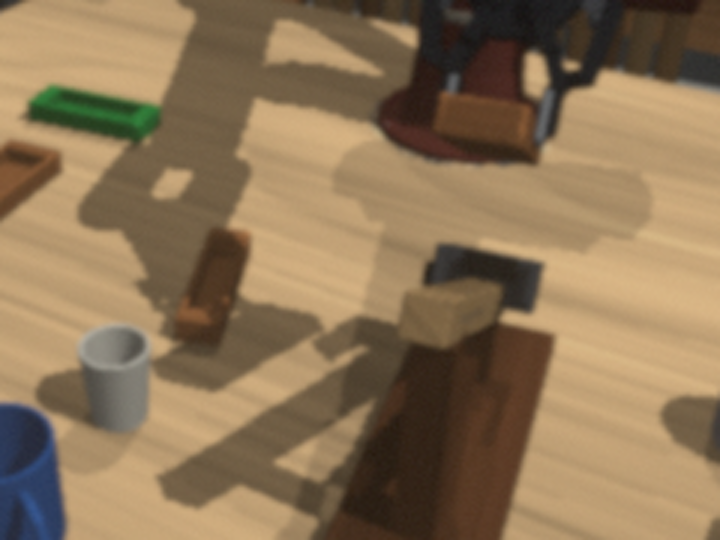

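Dish held square above the rail: its end is at about (487,120) in the crop, and the stop and rail end are at (480,275). It needs a shift of about 2 mm across, then I'll lower it until it touches.

send_rows:
  series:
    - [0,-2.4,20,0,0.0025,-0.002,50]
    - [0,-2.4,45,0,0.0025,-0.002,50]
    - [0,-2.4,70,0,0.0025,-0.002,50]
    - [0,-2.4,84,0,0.0025,-0.002,50]
    - [0,-2.4,90,0,0.0025,-0.002,50]
    - [0,-2.4,92,0,0.0025,-0.002,50]
    - [0,-2.4,92,0,0.0025,-0.002,50]

```text
time: 7.0
eef_pos: [0.569, 0.2131, 0.2146]
tcp_rot: [-2.968, -0.235, -0.854]
ft_force: [-0.6, 0.1, -3.6]
gripper_width: 0.0573
grasp_force: 44.8
```

```bash
python3 rel.py b
```

```text
tcp in rail mm [200.    2.5  33.8] rot err [ 0.0009  0.0016 -0.0009] [-0.6  0.1 -3.6] 0.05730748156561217 [ 0.25856307 -0.25945552  2.0343674  -0.0731462   0.81015995  1.70639848]
scene cheeks y [37.6 42.4] rail y [-11.6  16.5] dish rim y [-21.   21.6]
 dish s [0.1347 0.2809]  z of rim low/high [np.float64(33.8), np.float64(31.7)] u 0.007804301315646706
side cheeks y [-43.   39.5] rail y [-18.1  14.1] dish rim y [-29.2  31.7]
 dish s [0.1219 0.2791]  z of rim low/high [np.float64(36.2), np.float64(36.7)] u 0.007804301315646706
```

View pics/bside.png

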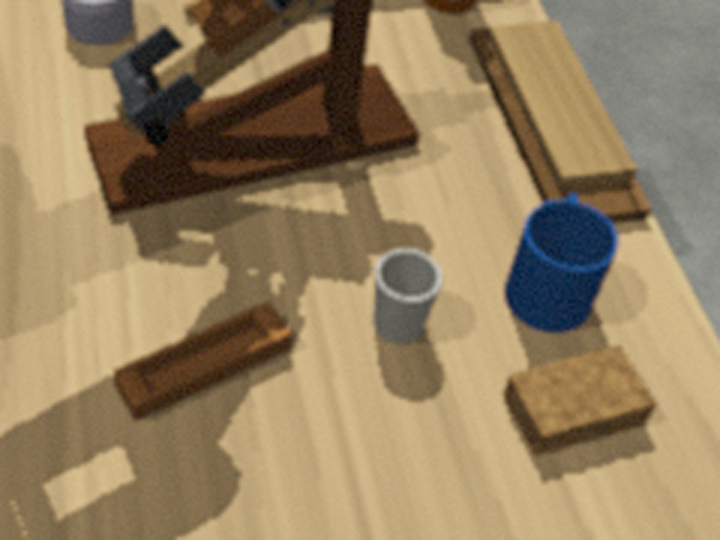

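send_rows:
  series:
    - [0,1,3,0,-0.0016,0.001,50]
    - [0,1,5,0,-0.0016,0.001,50]
    - [0,1,5,0,-0.0016,0.001,50]

```text
time: 7.48
eef_pos: [0.5714, 0.2125, 0.21]
tcp_rot: [-2.97, -0.234, -0.849]
ft_force: [-6.1, -1.0, 1.2]
gripper_width: 0.0571
grasp_force: 45.7
```

send_rows:
  series:
    - [0,0,1,0,0,0,50]
    - [0,0,1.5,0,0,0,50]
    - [0,0,1.5,0,0,0,50]

```text
time: 7.85
eef_pos: [0.5714, 0.2125, 0.21]
tcp_rot: [-2.972, -0.234, -0.846]
ft_force: [-20.3, -5.0, 11.8]
gripper_width: 0.0569
grasp_force: 47.7
```

send_rows:
  series:
    - [0,0,-1.2,0,0,0,50]
    - [-4,0,-1.2,0,0,0,50]
    - [-9,0,-1.2,0,0,0,50]
    - [-14,0,-1.2,0,0,0,50]
    - [-19,0,-1.2,0,0,0,50]
    - [-23,0,-1.2,0,0,0,50]
    - [-23,0,-1.2,0,0,0,50]

```text
time: 8.72
eef_pos: [0.5527, 0.2096, 0.1983]
tcp_rot: [-2.968, -0.234, -0.853]
ft_force: [-1.1, -0.2, 6.2]
gripper_width: 0.0571
grasp_force: 45.9
```

```bash
python3 rel.py c; python3 - <<'E'
from h import *
f=grab_frame("side"); save("c2.png",cv2.resize(f["color"][105:175,255:355],None,fx=7,fy=7,interpolation=cv2.INTER_CUBIC))
E
```

```text
tcp in rail mm [177.2   1.6  28.7] rot err [ 0.0009  0.001  -0.0001] [-1.1 -0.2  6.2] 0.0570565614107568 [ 0.26018576 -0.28684798  2.08461146 -0.07580824  0.78802604  1.71163793]
scene cheeks y [39.5 42.5] rail y [-23.2  28.6] dish rim y [-19.3  19. ]
 dish s [0.1132 0.258 ]  z of rim low/high [np.float64(28.5), np.float64(26.8)] u 0.0027130855343524933
side cheeks y [-42.5  40.1] rail y [-27.7  14.4] dish rim y [-30.3  27.4]
 dish s [0.0736 0.2563]  z of rim low/high [np.float64(31.0), np.float64(31.1)] u 0.0027130855343524933
```

View pics/c2.png

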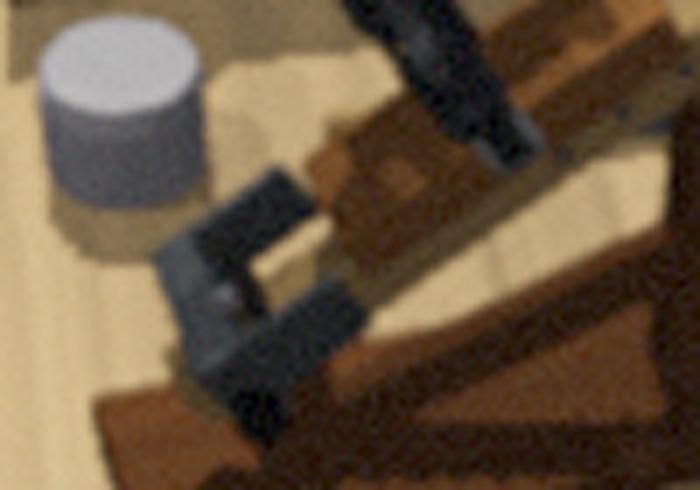

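The dish is flush on the rail at the mouth of the cheeks: its low end is at about (335,215), between the cheek tips at (300,195) and (350,305), and it's centred. I'll slide it in.

send_rows:
  series:
    - [-4,0,0,0,0,0,50]
    - [-8,0,0,0,0,0,50]
    - [-12,0,0,0,0,0,50]
    - [-16,0,0,0,0,0,50]
    - [-20,0,0,0,0,0,50]
    - [-24,0,0,0,0,0,50]
    - [-28,0,0,0,0,0,50]
    - [-32,0,0,0,0,0,50]
    - [-35,0,0,0,0,0,50]
    - [-35,0,0,0,0,0,50]

```text
time: 10.12
eef_pos: [0.5235, 0.205, 0.1798]
tcp_rot: [-2.968, -0.234, -0.853]
ft_force: [-1.6, -0.2, 6.0]
gripper_width: 0.0574
grasp_force: 45.8
```

send_rows:
  series:
    - [-2,0,0,0,0,0,50]
    - [-4,0,0,0,0,0,50]
    - [-6,0,0,0,0,0,50]
    - [-6,0,0,0,0,0,50]

```text
time: 10.62
eef_pos: [0.5186, 0.2042, 0.1767]
tcp_rot: [-2.968, -0.234, -0.854]
ft_force: [0.4, -0.2, 5.7]
gripper_width: 0.0571
grasp_force: 45.7
```

send_rows:
  series:
    - [-1.5,0,0,0,0,0,50]
    - [-3,0,0,0,0,0,50]
    - [-4.5,0,0,0,0,0,50]
    - [-4.5,0,0,0,0,0,50]

```text
time: 11.12
eef_pos: [0.5149, 0.2036, 0.1743]
tcp_rot: [-2.968, -0.234, -0.854]
ft_force: [0.9, 0.4, 6.0]
gripper_width: 0.0574
grasp_force: 45.7
```

send_rows:
  series:
    - [-1,0,0,0,0,0,50]
    - [-2,0,0,0,0,0,50]
    - [-2,0,0,0,0,0,50]

```text
time: 11.5
eef_pos: [0.5133, 0.2034, 0.1733]
tcp_rot: [-2.968, -0.234, -0.854]
ft_force: [1.0, 0.1, 5.8]
gripper_width: 0.0572
grasp_force: 45.7
```

```bash
python3 rel.py d
```

```text
tcp in rail mm [130.2   1.6  28.7] rot err [ 0.0011  0.002  -0.0001] [1.  0.1 5.8] 0.057194516226610606 [ 0.27016342 -0.36969511  2.19145837 -0.0853021   0.76394045  1.72829485]
scene cheeks y [-19.5  42.5] rail y [-24.3  28.9] dish rim y [-19.5  36.1]
 dish s [0.067  0.2113]  z of rim low/high [np.float64(28.5), np.float64(26.9)] u 0.0027074680452095247
side cheeks y [-43.6  40.2] rail y [-26.6  14.8] dish rim y [-42.6  40.2]
 dish s [0.0221 0.2101]  z of rim low/high [np.float64(30.9), np.float64(30.7)] u 0.0027074680452095247
```

send_rows:
  series:
    - [-1,0,0,0,0,0,50]
    - [-2,0,0,0,0,0,50]
    - [-2,0,0,0,0,0,50]

```text
time: 11.98
eef_pos: [0.5117, 0.2031, 0.1723]
tcp_rot: [-2.968, -0.234, -0.854]
ft_force: [1.8, 0.4, 4.5]
gripper_width: 0.0572
grasp_force: 45.6
```

send_rows:
  series:
    - [-1,0,0,0,0,0,50]
    - [-2,0,0,0,0,0,50]
    - [-2,0,0,0,0,0,50]

```text
time: 12.35
eef_pos: [0.5111, 0.203, 0.1721]
tcp_rot: [-2.966, -0.233, -0.859]
ft_force: [8.1, 1.4, 2.9]
gripper_width: 0.0566
grasp_force: 45.1
```

send_rows:
  series:
    - [-1.2,0,0,0,0,0,50]
    - [-1.2,0,0,0,0,0,50]

```text
time: 12.6
eef_pos: [0.5107, 0.2029, 0.1723]
tcp_rot: [-2.965, -0.233, -0.862]
ft_force: [9.4, 1.0, 4.2]
gripper_width: 0.0572
grasp_force: 45.0
```

```bash
python3 rel.py e
```

```text
tcp in rail mm [127.4   1.5  29.2] rot err [0.0013 0.0074 0.0005] [9.4 1.  4.2] 0.05716064784126632 [ 0.2708338  -0.37879438  2.20124214 -0.0867192   0.75787307  1.7304722 ]
scene cheeks y [-19.7  42.5] rail y [-22.8  26.6] dish rim y [-19.7  36.9]
 dish s [0.0621 0.2088]  z of rim low/high [np.float64(28.8), np.float64(27.6)] u 0.00321445216413049
side cheeks y [-42.7  39.5] rail y [-25.7  14.4] dish rim y [-40.9  39.6]
 dish s [0.0215 0.2073]  z of rim low/high [np.float64(30.9), np.float64(32.0)] u 0.00321445216413049
```

send_rows:
  series:
    - [0.8,0,0.7,0,0,0,50]
    - [1.2,0,1,0,0,0,50]
    - [1.2,0,1,0,0,0,50]

```text
time: 13.08
eef_pos: [0.5112, 0.203, 0.1719]
tcp_rot: [-2.967, -0.233, -0.857]
ft_force: [-1.9, -1.4, 10.4]
gripper_width: 0.0568
grasp_force: 46.5
```

```bash
python3 rel.py f | head -1
```

```text
tcp in rail mm [127.6   1.6  28.7] rot err [0.0009 0.0037 0.0003] [-1.9 -1.4 10.4] 0.05677434770225266 [ 0.27085825 -0.37505586  2.19823384 -0.08655004  0.7609586   1.73021906]
```

send_rows:
  series:
    - [0,0,0,0,0,0,60]
    - [0,0,0,0,0,0,66]
    - [0,0,0,0,0,0,74]
    - [0,0,0,0,0,0,82]
    - [0,0,0,0,0,0,82]
    - [0,0,-10,0,0,0,82]
    - [0,0,-30,0,0,0,82]
    - [0,0,-60,0,0,0,82]
    - [0,0,-90,0,0,0,82]
    - [0,0,-90,0,0,0,82]
  squeeze: 20

```text
time: 14.42
eef_pos: [0.4634, 0.1956, 0.2493]
tcp_rot: [-2.965, -0.234, -0.859]
ft_force: [0.7, 0.7, -0.5]
gripper_width: 0.082
grasp_force: 0.0
```

```bash
python3 - <<'E'
from h import *
p,R0,s=cur(); print(s["time"],p,s["ft_force"])
f=grab_frame("wrist"); save("g.png",f["color"])
for n in["scene","side"]:
    f=grab_frame(n); W=world(f); m=max(masks_of("dish_middle",f),key=lambda d:W[d["region"]][:,1].mean()); 
    Q=(W[m["region"]&(f["range_z"]>0)]-o)@A*1e3; t=Q[Q[:,2]>24]
    print(n,m["conf"],"s",np.percentile(Q[:,0],[1,99]).round(1),"y",np.percentile(t[:,1],[1,99]).round(1),[np.percentile(t[abs(t[:,0]-c)<10][:,2],[10,50,90]).round(1) for c in(60,128,195) if (abs(t[:,0]-c)<10).sum()>3])
E
```

```text
14.425 [0.46339336 0.19563456 0.24928396] [ 0.71073794  0.66001695 -0.5469627 ]
scene 0.79 s [ 61.7 209.6] y [-21.3  31.5] [array([26.2, 27.6, 28.5]), array([25.2, 27.6, 28.1]), array([25.2, 27.7, 28.6])]
side 0.91 s [ 52.  208.7] y [-30.1  28.7] [array([27.4, 29.2, 31.2]), array([25.2, 28.6, 30.9]), array([27.1, 29.4, 30.9])]
```

View pics/g.png

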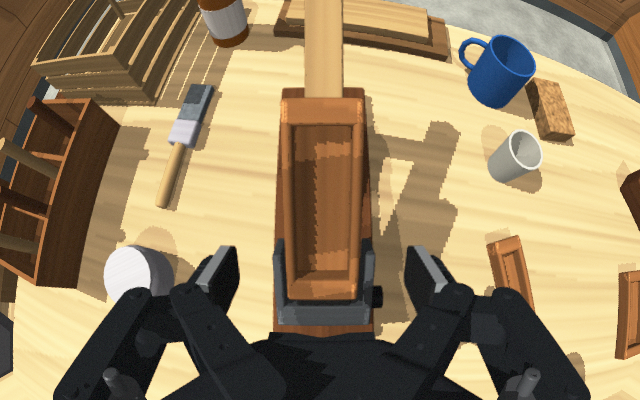

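The wrist view shows the dish flat on the rail between the cheeks, with its low end at about (322,290) against the stop at (325,310). To make sure the pad is fully in after letting go, I'll nudge the upper end gently with closed fingers until it feels solid.

send_rows:
  series:
    - [30,0,0,0,0,0,82]
    - [70,0,0,0,0,0,40]
    - [105,0,0,0,0,0,0]
    - [116,0,0,0,0,0,0]
    - [116,0,0,0,0,0,0]
    - [116,0,0,0,0,0,0]
    - [116,0,30,0,0,0,0]
    - [116,0,60,0,0,0,0]
    - [116,0,76,0,0,0,0]
    - [116,0,82,0,0,0,0]
    - [116,0,82,0,0,0,0]

```text
time: 16.05
eef_pos: [0.6027, 0.2175, 0.2373]
tcp_rot: [-2.97, -0.234, -0.849]
ft_force: [0.7, 0.6, -0.0]
gripper_width: 0.0
grasp_force: 0.0
```

```bash
python3 rel.py h | head -1; python3 - <<'E'
from h import *
f=grab_frame("wrist"); save("h.png",f["color"])
E
```

```text
tcp in rail mm [240.7   1.5  35. ] rot err [ 0.0008 -0.0012  0.    ] [ 0.7  0.6 -0. ] 4.989374670792425e-05 [ 0.24968277 -0.19287167  1.93913162 -0.06453948  0.84097107  1.69253779]
```

View pics/h.png

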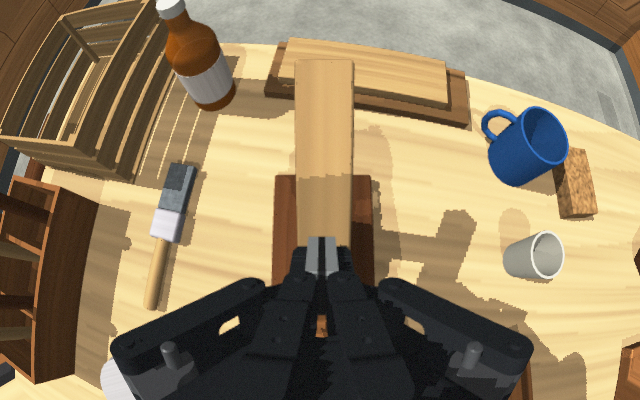

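The closed fingertips at (322,255) are over the rail just above the dish's upper end, with nothing else near. I'll push slowly downhill.

send_rows:
  series:
    - [-5,0,0,0,0,0,0]
    - [-9,0,0,0,0,0,0]
    - [-12,0,0,0,0,0,0]
    - [-15,0,0,0,0,0,0]
    - [-15,0,0,0,0,0,0]

```text
time: 16.82
eef_pos: [0.5899, 0.2154, 0.2288]
tcp_rot: [-2.97, -0.234, -0.849]
ft_force: [0.4, -0.7, -0.3]
gripper_width: 0.0002
grasp_force: 0.0
```

send_rows:
  series:
    - [-1.5,0,0,0,0,0,0]
    - [-3,0,0,0,0,0,0]
    - [-3,0,0,0,0,0,0]

```text
time: 17.2
eef_pos: [0.5876, 0.2151, 0.2274]
tcp_rot: [-2.97, -0.234, -0.849]
ft_force: [0.4, -0.5, -0.1]
gripper_width: 0.0
grasp_force: 0.0
```

send_rows:
  series:
    - [-1,0,0,0,0,0,0]
    - [-2,0,0,0,0,0,0]
    - [-2,0,0,0,0,0,0]

```text
time: 17.58
eef_pos: [0.5859, 0.2148, 0.2264]
tcp_rot: [-2.97, -0.234, -0.849]
ft_force: [-1.0, 0.4, -0.1]
gripper_width: 0.0002
grasp_force: 0.0
```

send_rows:
  series:
    - [-1,0,0,0,0,0,0]
    - [-2,0,0,0,0,0,0]
    - [-2,0,0,0,0,0,0]

```text
time: 17.95
eef_pos: [0.5843, 0.2145, 0.2254]
tcp_rot: [-2.97, -0.234, -0.849]
ft_force: [-0.0, 0.1, 0.3]
gripper_width: -0.0003
grasp_force: 0.0
```

send_rows:
  series:
    - [-1,0,0,0,0,0,0]
    - [-1.5,0,0,0,0,0,0]
    - [-1.5,0,0,0,0,0,0]

```text
time: 18.32
eef_pos: [0.5835, 0.2144, 0.2253]
tcp_rot: [-2.969, -0.234, -0.852]
ft_force: [3.2, 1.5, 0.1]
gripper_width: -0.0001
grasp_force: 1.3
```

send_rows:
  series:
    - [-1,0,0,0,0,0,0]
    - [-1,0,0,0,0,0,0]

```text
time: 18.58
eef_pos: [0.5831, 0.2144, 0.2255]
tcp_rot: [-2.968, -0.234, -0.854]
ft_force: [5.3, 0.2, 1.8]
gripper_width: 0.0004
grasp_force: 2.7
```

send_rows:
  series:
    - [-1,0,0,0,0,0,0]
    - [-1,0,0,0,0,0,0]

```text
time: 18.82
eef_pos: [0.5828, 0.2143, 0.2256]
tcp_rot: [-2.967, -0.234, -0.856]
ft_force: [6.2, 0.8, 3.1]
gripper_width: 0.0001
grasp_force: 3.3
```

It's solid against the hard end: about 7 N with almost no movement. I'll back away and lift.

send_rows:
  series:
    - [2,0,0,0,0,0,0]
    - [6,0,0,0,0,0,0]
    - [15,0,0,0,0,0,0]
    - [22,0,0,0,0,0,0]
    - [22,0,-30,0,0,0,0]
    - [22,0,-70,0,0,0,0]
    - [22,0,-110,0,0,0,0]
    - [22,0,-130,0,0,0,0]
    - [22,0,-130,0,0,0,0]

```text
time: 19.95
eef_pos: [0.5323, 0.2063, 0.3474]
tcp_rot: [-2.968, -0.234, -0.854]
ft_force: [0.3, 0.2, -0.2]
gripper_width: 0.0
grasp_force: 0.0
```

```bash
python3 - <<'E'
from h import *
for n in["scene","side"]:
    f=grab_frame(n); W=world(f); save("z"+n+".png",f["color"]); m=max(masks_of("dish_middle",f),key=lambda d:W[d["region"]][:,1].mean()); 
    Q=(W[m["region"]&(f["range_z"]>0)]-o)@A*1e3; t=Q[Q[:,2]>24]
    print(n,m["conf"],"s",np.percentile(Q[:,0],[1,99]).round(1),"y",np.percentile(t[:,1],[1,99]).round(1),[np.percentile(t[abs(t[:,0]-c)<10][:,2],50).round(1) for c in(60,128,195) if (abs(t[:,0]-c)<10).sum()>3])
    print([(q,np.round(d["xyz"],3)) for q in["dish_narrow","dish_wide","jar"] for d in spot_point(q,f)[:1]])
print(observe()["time"],observe()["ft_force"])
E
```

```text
scene 0.87 s [-192.5  209.5] y [-27.4  31.7] [np.float64(27.5), np.float64(27.6), np.float64(27.8)]
[('dish_narrow', array([ 0.472, -0.074,  0.003])), ('dish_wide', array([ 0.438, -0.377,  0.002])), ('jar', array([ 0.66 , -0.048,  0.002]))]
side 0.72 s [ 53.4 207.4] y [-30.5  27.9] [np.float64(29.6), np.float64(28.0), np.float64(29.6)]
[('dish_narrow', array([ 0.468, -0.075, -0.001])), ('dish_wide', array([ 0.436, -0.382, -0.003])), ('jar', array([ 0.661, -0.05 ,  0.001]))]
20.45 [ 0.47069185 -0.06957007 -0.16899249]
```

View pics/zscene.png

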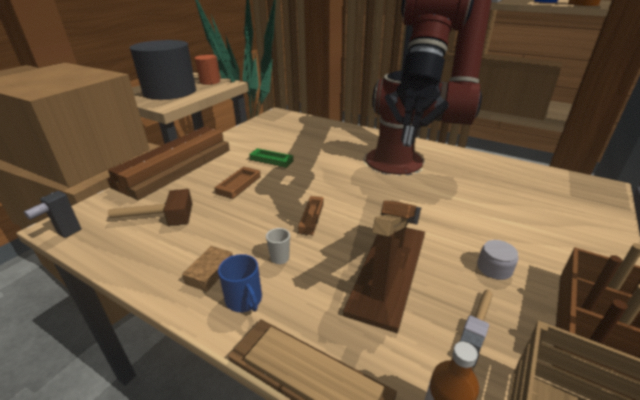

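The dish lies flat on the rail against the stop at about (402,212). The other dishes and objects haven't moved, and the robot is clear.

```bash
python3 -c "
from station import *
print(hand_in())"
```

```text
the job is handed in; nothing more can be done
None
```

I laid dish_middle (measured 59 mm wide) hollow side up and flat on the rail, slid it down between the cheeks, and handed the job in at about 20.5 s; its end came up solid against the stop at about 7 N with almost no movement, which I took as the pad fully in, and nothing else was moved.

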